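# Tip the lid off the kit tub, rack it and restock the auto-injector

## Robot

A 6-joint arm with a two-finger parallel gripper is mounted at the origin on the work surface. World frame = base frame: x ahead of the robot, y to its left, z up, the work surface at z = 0. Lengths are in m, angles in degrees, forces in N, time in s.
With the tool pointing down it reaches from about 0.4 to 0.825 m from the base axis. Payload 7 kg.
Tool frame: the origin (TCP) lies on the centre line of the jaws, within the pads' length; the fingertips stand 19 mm ahead of it and the grasp point (between the pads) is the TCP (r.tips_ahead is the distance from the TCP to the fingertips, in m); z points along the fingers, y is the line along which they close (so a half turn about z gives the same grasp; the last joint's range is limited). The gripper opens to 88 mm and grips with 3 to 60 N. Pads are 19 mm wide; open, the fingers measure 130 mm over their backs; the gripper's body (78 mm by 193 mm) begins 47 mm behind the grasp point.
Start: joints at [84.116, 20.546, 0.682, 0, -70.136, -16.507], TCP at [0.257, 0.624, 0.219] pointing down, gripper open.
Joint ranges: [-176.03, 176.03], [-82.01, 121.73], [-58.28, 71.71], [-173.87, 95.51], [-174.79, -0.11], [-173.66, 173.66]. Speed limits (degrees/s): [136.94, 136.94, 172.46, 180, 180, 180].

## Interface

Orientations are given as [roll, pitch, yaw] about the fixed x, y, z axes, in that order (R = Rz(yaw) Ry(pitch) Rx(roll)).
In Python, from plant import r, viewer, close_job gives the robot as it stands. The module is installed in compiled form; this text tells all that it offers.
- The arm moves only by the tool arm_command, never from a script. Its arguments are lists of equal length, an entry for each row: "travel": the shift along the world's x, y, z scaled (see below), a list of three; "delta_rot": the turn, a rotation vector about the world's x, y, z scaled (see below), a list of three. In form: {"travel": [[dx, dy, dz], ...], "delta_rot": [[rx, ry, rz], ...]}. A call has 1 to 20 rows; each row is the pose to reach, as a shift and turn from the pose commanded when the call began; what a row does not reach only later rows make up. The controller multiplies each number of a shift by 0.5 m and each number of a turn by 90 degrees. A row lasts 1/8 s, in which the tool goes at most 62.5 mm and 10.7 degrees, less where a joint would pass 70% of its speed; a pose out of reach is approached as far as the arm can. A call with a number of a shift or a turn outside -1 to 1 is refused whole. A call with a gripper value outside its range is refused whole. "grip" is the opening, from 0 (shut) to 1 (fully open), set as the call begins (left out, the last holds). The fingers move at their own pace and stop on an object; "newtons" is the grip in N (left out, the last holds). Time passes only in rows, so rows that repeat a pose let the fingers close. It gives the time, the measured TCP pose, the force, the opening and the grip force at its end, in the units of the state.
- r.get_state(): the state, without advancing time (a new reading comes with each control period).
- viewer.capture(name): name is "scene" or "top" or "wrist"; returns a dict with "img" (384x512x3 uint8, red, green, blue), "camera_matrix" (3x3 intrinsics, pixels), "R" (3x3) and "t" (3): a world point X has camera coordinates R X + t; the wrist camera has in their place "mount" (4x4, takes a point from camera to tool coordinates, whose origin is the TCP and whose axes are the flange's). Camera axes: x right, y down, z forward; pixel columns grow to the right and rows downward; lengths in m; the calibration is good to about 2 mm. The wrist camera is an equidistant fisheye: a pixel r from the principal point sees the ray r / f radians off the axis. A picture is of the moment at which its call begins: read the wrist's pose just before it. There is no depth.
- close_job(): hands the job in; it is judged then, once.
The state is a dict: "time_s": time; "joints": joint angles; "qd": joint speeds; "joint_torque": joint torques, N m; "tcp_pos": TCP position; "eef_rot": TCP orientation; "contact_force": force on the tool from outside, world axes, zero at the start; "moment": the same for the moment, N m; "gripper_width": finger opening in m; "gripper_force": force on a finger pad.
Only numpy, scipy, OpenCV 4.12 (cv2) and the standard library are available. Lean on these libraries where they do the work, as an engineer would, in place of code of your own. Each camera call takes 0.05 s, during which the arm holds its last target. There are 200 camera calls.

## Task

Restock the red kit tub: lift its loose lid by the black ball knob so that it tips up about its rear edge and leans back, past upright, on the tub's two steel uprights, and let go of it there. Then take the lid afresh by its upper edge (the knob lets it swing), lift it off and stand it upright in the slot of the blue lid rack, and only then lay the orange auto-injector flat on the floor inside the tub. Lower things rather than dropping them, and leave the reflex hammer, pill organiser and nebuliser cup where they are.

Things in the scene. Friction and masses are not known exactly. Their poses are not given: they have to be found in the camera images.
- tub: Red open tub fixed to the counter, 130 (x) x 180 (y) x 70 mm high, inside 122 x 172 mm, floor 4 to 5 mm thick. Origin: centre of the box's underside; +x points to its rear, z up. Behind the box a solid ledge, level with the rim (z = 70 mm), runs from x = 65 to 115 mm and carries the lid rest.
- tub_rest (a point): Point on the ledge midway between the feet of two steel uprights, at (89, 0, 70) mm in the tub's frame. The uprights stand at y = -60 and +60 mm, 16 mm wide in y, 10 mm thick, 95 mm long, leaning back 12 degrees; their front faces start at this x. The lid, tipped past upright, leans back on them with its rear edge standing on the ledge.
- lid: White lid, a plate 150 (x) x 176 (y) x 8 mm, 0.2 to 0.3 kg, loose on the tub's rim, centred and with its axes along the tub's at the start. Origin: centre of the plate's underside, z to the knob side. Under it a 6 mm deep locating rim, outer size 115 x 164 mm, sits in the tub's mouth with 3 to 4 mm play. Front edge (-x) overhangs the tub by 10 mm, rear edge (+x) lies on the ledge.
- lid_knob (a point): Centre of the black ball knob, 20 mm diameter, on a thin stem, at (-35, 0, 26) mm in the lid's frame: 18 mm above the plate's top, 110 mm from its rear edge. Pinched across the lid's y axis it lets the lid swing freely.
- lid_edge (a point): Middle of the lid's front edge, mid-thickness, at (-75, 0, 4) mm in the lid's frame: the upper edge once the lid leans on the uprights. From this edge the plate is bare for 30 mm on the knob side and 17 mm on the underside.
- lid_foot (a point): Middle of the lid's rear edge on its underside, at (75, 0, 0) mm in the lid's frame: the edge it tips about.
- rack: Lid rack fixed to the counter: aluminium base 110 (x) x 130 (y) x 8 mm with two upright blue walls, 120 mm long (y), 6 mm thick. Origin: centre of the underside, z up. The lid stands between the walls on its rear edge, either face forward, centred along y.
- rack_slot (a point): Centre of the slot's floor, 8 mm above the rack's underside; axes as the rack's. The slot runs along y, is 22 mm wide and open at both ends; 42 mm above its floor the walls flare outward by 35 degrees to a mouth about 45 mm wide, 60 mm above the floor.
- injector: Orange auto-injector with a blue cap at +x and a grey end, lying flat: 140 (x) x 28 (y) x 26 (z) mm, flat sides, about 90 g. Origin: centre of its underside, x along its length. It fits into the tub lengthways along the tub's y.
- hammer: Chrome reflex hammer with a black head, 190 mm long along x, 50 mm wide head, 20 mm high; origin below its middle. Bystander.
- organiser: White pill organiser with seven compartments, 45 (x) x 160 (y) x 23 mm; origin centre of underside. Bystander.
- nebuliser: Clear nebuliser cup with a white collar and spout, 62 mm diameter, 85 mm high; origin centre of underside. Bystander.
Things that resemble listed ones, but are neither listed nor needed, are in the scene too. Leave any brown look-alike of the rack alone. Several things have the shape of the injector; the one meant has the colours described above.

How it is judged:
By the outcome, as a careful person would: the job done as asked, in the order asked, and still so for the second after the job is handed in, with the robot touching nothing.
It also fails if it takes over 72 s, if anything falls off the work surface, if the arm or the gripper's body presses on something with over 40 N, if the wrist force passes 120 N, or if a joint passes its speed limit or range.

## Working session

There is one attempt and no reset: what is moved stays moved. The work goes in short steps, Python scripts to look and compute and a tool call to move; the robot and the scene stay as the last step left them, time stands still between calls to the robot, and variables do not carry over. Pictures are saved under pics/ and viewed, at most 10 in all, crops included, and the job is handed in when it is done.

Besides the shell and the picture viewer there is one more tool, called after ">>>" as name(argument=value, ...), one argument or row to a line, values as JSON. arm_command: Moves the arm, as the interface text tells. Shifts and turns lie within -1 to 1; 1 stands for 0.5 m of shift or 90 degrees of turn. Its arguments: {"type":"object","properties":{"travel":{"type":"array"},"delta_rot":{"type":"array"},"grip":{"type":"number"},"newtons":{"type":"number"}},"required":["travel","delta_rot"]}

```bash
mkdir -p pics; python3 - <<'E'
from plant import r, viewer
import cv2, pickle, numpy as np
s=r.get_state(); print(s)
d={}
for n in ("scene","top","wrist"):
    c=viewer.capture(n); d[n]=c; cv2.imwrite(f"pics/{n}0.png",cv2.resize(c["img"][:,:,::-1],(800,600),interpolation=cv2.INTER_CUBIC))
    print(n,{k:np.round(v,4).tolist() for k,v in c.items() if k!="img"})
pickle.dump((s,d),open("c0.pkl","wb"))
E
```

```text
{'time_s': 0.0, 'joints': array([ 8.41177760e+01,  2.05903056e+01,  6.33735525e-01, -2.11514138e-02,
       -7.01364126e+01, -1.65072377e+01]), 'qd': array([-0.02754676, -0.04597608, -0.04485647,  0.00735987, -0.05612564,
       -0.03809949]), 'joint_torque': array([ 1.28761814e-03, -5.82714915e+01,  2.93049502e+01,  6.99714258e+00,
        6.76459749e-03, -1.57782697e-04]), 'tcp_pos': array([0.25693169, 0.62363667, 0.21813192]), 'eef_rot': array([ 1.79905200e+02, -7.35821642e-03, -2.23966586e+01]), 'contact_force': array([-0.32922102,  0.335609  , -0.80387432]), 'moment': array([ 0.012386  , -0.01469027, -0.00871925]), 'gripper_force': 0.0, 'gripper_width': 0.08751562069425402}
scene {'camera_matrix': [[420.7621, 0.0, 259.5735], [0.0, 420.7621, 193.5606], [0.0, 0.0, 1.0]], 'R': [[0.8456, 0.5335, -0.018], [0.3875, -0.6367, -0.6667], [-0.3671, 0.5569, -0.7451]], 't': [-0.4682, -0.1168, 1.3297]}
top {'camera_matrix': [[376.9855, 0.0, 257.2587], [0.0, 376.9855, 186.527], [0.0, 0.0, 1.0]], 'R': [[0.0282, -0.9996, -0.0084], [-0.9968, -0.0275, -0.0756], [0.0753, 0.0105, -0.9971]], 't': [0.0214, 0.5468, 1.2541]}
wrist {'camera_matrix': [[297.3186, 0.0, 256.4374], [0.0, 297.3186, 189.0155], [0.0, 0.0, 1.0]], 'mount': [[-0.0019, -0.9505, -0.3106, 0.0845], [1.0, -0.0023, 0.0009, -0.0007], [-0.0016, -0.3106, 0.9505, -0.165], [0.0, 0.0, 0.0, 1.0]]}
```

View pics/top0.png

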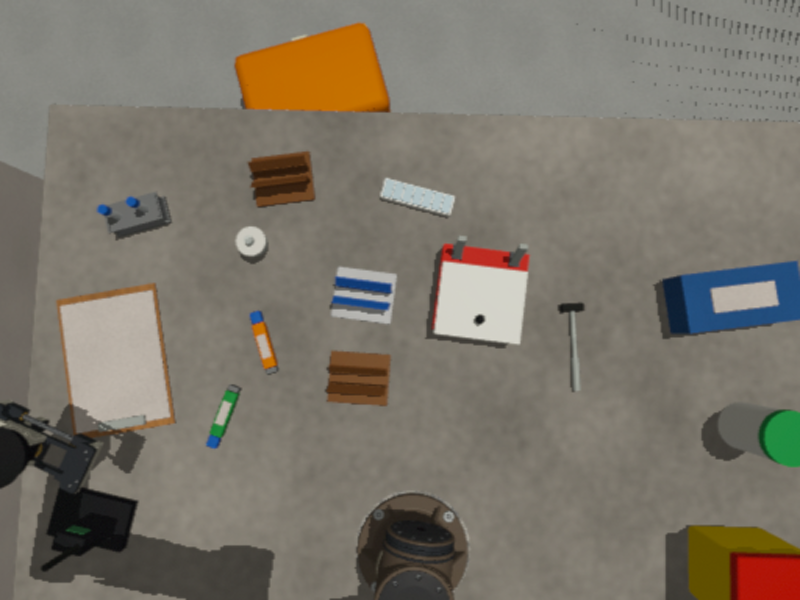

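View pics/scene0.png

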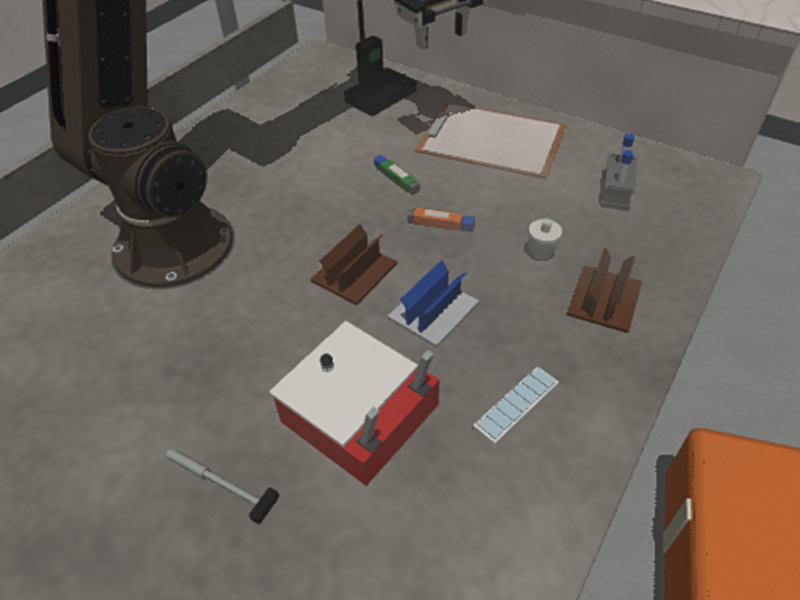

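```bash
cat > h.py <<'E'
import numpy as np, cv2, pickle
from scipy.spatial.transform import Rotation as Ro
from scipy.optimize import least_squares
def eul(e): return Ro.from_euler('xyz',e,degrees=True).as_matrix()
def ray(cap,uv,s=None):
    K=cap["camera_matrix"]; u=(np.asarray(uv,float)-[K[0,2],K[1,2]])/K[0,0]
    if "mount" in cap:
        th=np.hypot(*u); d=np.r_[np.sin(th)*u/th,np.cos(th)] if th>1e-9 else np.array([0,0,1.])
        M=cap["mount"]; Rt=eul(s["eef_rot"])
        return s["tcp_pos"]+Rt@M[:3,3], Rt@M[:3,:3]@d
    R,t=cap["R"],cap["t"]; return -R.T@t, R.T@np.r_[u,1]
def atz(cap,uv,z,s=None):
    o,d=ray(cap,uv,s); return o+d*(z-o[2])/d[2]
def proj(cap,X,s=None):
    K=cap["camera_matrix"]; X=np.atleast_2d(X)
    if "mount" in cap:
        M=cap["mount"]; c=((X-s["tcp_pos"])@eul(s["eef_rot"])-M[:3,3])@M[:3,:3]
        rr=np.hypot(c[:,0],c[:,1]); th=np.arctan2(rr,c[:,2])
        return c[:,:2]/rr[:,None]*th[:,None]*K[0,0]+K[:2,2]
    c=X@cap["R"].T+cap["t"]; return c[:,:2]/c[:,2:]*K[0,0]+K[:2,2]
def snap(name,n):
    from plant import r,viewer
    s=r.get_state(); c=viewer.capture(name); pickle.dump((s,c),open(n+".pkl","wb")); return s,c
E
python3 - <<'E'
from h import *
s,d=pickle.load(open("c0.pkl","rb")); t=d["top"]; k=1.5625
for n,p,z in [("knob",(480,320),.096),("lidc1",(442,259),.078),("lidc2",(529,270),.078),("lidc3",(520,344),.078),("lidc4",(434,334),.078),
  ("rack1",(338,268),.008),("rack2",(396,275),.008),("rack3",(390,322),.008),("rack4",(332,315),.008),("cap",(256,313),.026),("inj",(271,372),.026),("org",(417,197),.023),("neb",(251,242),.085),("ham",(573,345),.015)]:
    print(n,np.round(atz(t,np.array(p)/k,z),4))
E
```

```text
knob [ 0.4866 -0.1239  0.096 ]
lidc1 [ 0.6114 -0.0451  0.078 ]
lidc2 [ 0.5934 -0.2254  0.078 ]
lidc3 [ 0.4403 -0.2088  0.078 ]
lidc4 [ 0.4558 -0.0322  0.078 ]
rack1 [0.5946 0.1786 0.008 ]
rack2 [0.5827 0.0509 0.008 ]
rack3 [0.4795 0.0609 0.008 ]
rack4 [0.4912 0.1879 0.008 ]
cap [0.4904 0.3496 0.026 ]
inj [0.3653 0.3115 0.026 ]
org [0.7537 0.0096 0.023 ]
neb [0.6352 0.3516 0.085 ]
ham [ 0.4409 -0.3348  0.015 ]
```

>>> arm_command(
  travel=[
    [0.366,-0.848,0.164],
    [0.366,-0.848,0.164],
    [0.366,-0.848,0.164],
    [0.366,-0.848,0.164],
    [0.366,-0.848,0.164],
    [0.366,-0.848,0.164],
    [0.366,-0.848,0.164],
    [0.366,-0.848,0.164],
    [0.366,-0.848,0.164],
    [0.366,-0.848,0.164],
    [0.366,-0.848,0.164],
  ],
  delta_rot=[
    [0,0,0.193],
    [0,0,0.193],
    [0,0,0.193],
    [0,0,0.193],
    [0,0,0.193],
    [0,0,0.193],
    [0,0,0.193],
    [0,0,0.193],
    [0,0,0.193],
    [0,0,0.193],
    [0,0,0.193],
  ],
)

```text
time_s: 1.52
tcp_pos: [0.4398, 0.2008, 0.3007]
eef_rot: [180.0, 0.0, -5.0]
contact_force: [-0.8, -0.2, 0.2]
gripper_width: 0.0874
gripper_force: 0.0
```

```bash
python3 - <<'E'
from h import *
s,c=snap("wrist","w1"); print({k:np.round(s[k],4) for k in("time_s","tcp_pos","eef_rot","joints")})
cv2.imwrite("pics/w1.png",cv2.resize(c["img"][:,:,::-1],(800,600),interpolation=cv2.INTER_CUBIC))
E
```

```text
{'time_s': np.float64(1.525), 'tcp_pos': array([0.4398, 0.2008, 0.3007]), 'eef_rot': array([ 1.799757e+02,  3.020000e-02, -4.959900e+00]), 'joints': array([ 4.79038e+01, -5.03800e-01, -1.47558e+01, -9.70000e-03,
       -7.57856e+01,  3.71387e+01])}
```

View pics/w1.png

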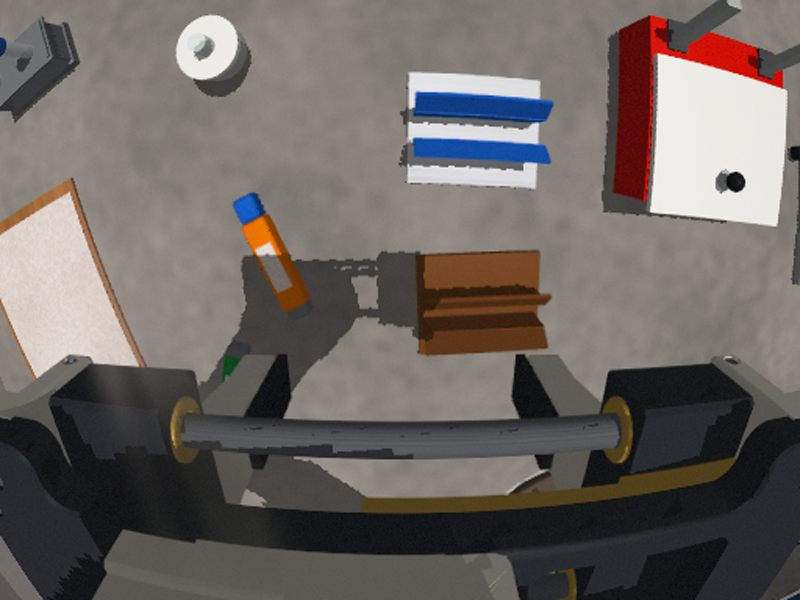

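>>> arm_command(
  travel=[
    [0.08,-0.64,0],
    [0.08,-0.64,0],
    [0.08,-0.64,0],
    [0.08,-0.64,0],
    [0.08,-0.64,0],
    [0.08,-0.64,0],
    [0.08,-0.64,0],
    [0.08,-0.64,0],
  ],
  delta_rot=[
    [0,0,0],
    [0,0,0],
    [0,0,0],
    [0,0,0],
    [0,0,0],
    [0,0,0],
    [0,0,0],
    [0,0,0],
  ],
)

```text
time_s: 2.58
tcp_pos: [0.4802, -0.1186, 0.301]
eef_rot: [-180.0, 0.0, -4.9]
contact_force: [-0.3, -0.4, -0.9]
gripper_width: 0.0877
gripper_force: 0.0
```

```bash
python3 - <<'E'
from h import *
s,c=snap("wrist","w2"); print({k:np.round(s[k],4) for k in("time_s","tcp_pos","eef_rot","joints")})
cv2.imwrite("pics/w2.png",cv2.resize(c["img"][:,:,::-1],(800,600),interpolation=cv2.INTER_CUBIC))
E
```

```text
{'time_s': np.float64(2.575), 'tcp_pos': array([ 0.4802, -0.1186,  0.301 ]), 'eef_rot': array([-1.799903e+02,  6.600000e-03, -4.923900e+00]), 'joints': array([ 8.93500e+00,  6.31000e-01, -1.35785e+01, -1.13000e-02,
       -7.57946e+01,  7.61439e+01])}
```

View pics/w2.png

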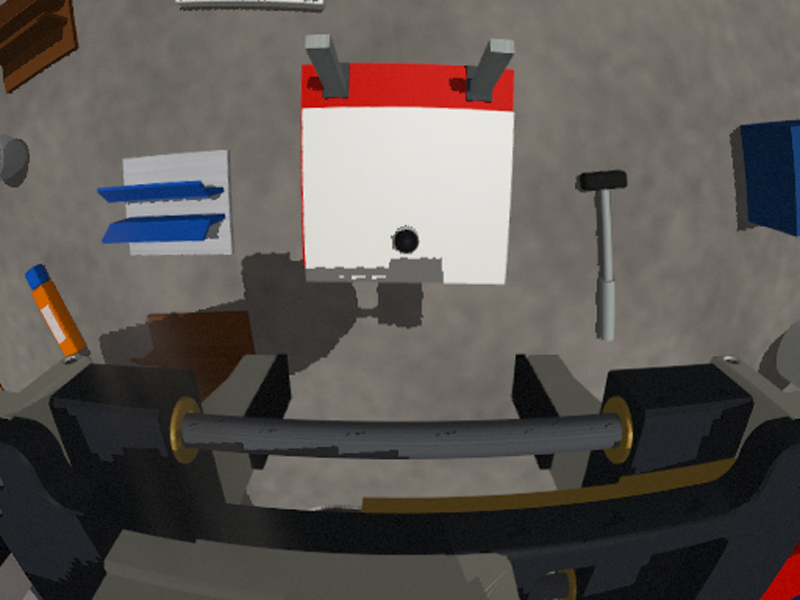

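```bash
python3 - <<'E'
from h import *
k=1.5625
s2,w2=pickle.load(open("w2.pkl","rb")); s1,w1=pickle.load(open("w1.pkl","rb"))
def fit(P,uv,c,s,x0):
    P=np.array(P); uv=np.array(uv)/k
    def W(x): a=np.deg2rad(x[2]); return np.c_[x[0]+P[:,0]*np.cos(a)-P[:,1]*np.sin(a),x[1]+P[:,0]*np.sin(a)+P[:,1]*np.cos(a),P[:,2]]
    q=least_squares(lambda x:(proj(c,W(x),s)-uv).ravel(),x0,x_scale=[.1,.1,10]); print(np.round(q.x,4),np.round(q.fun*1.0,1))
    return q.x
fit([(.075,.088,.078),(.075,-.088,.078),(-.075,-.088,.078),(-.075,.088,.078),(-.035,0,.096)],[(302,107),(514,111),(505,284),(306,280),(405,239)],w2,s2,[.525,-.128,-5])
fit([(.115,.09,.07),(.115,-.09,.07)],[(302,65),(514,69)],w2,s2,[.525,-.128,-5])
R=[(.055,.065,.008),(.055,-.065,.008),(-.055,-.065,.008),(-.055,.065,.008)]
fit(R,[(408,72),(540,80),(536,188),(407,183)],w1,s1,[.53,.12,-5])
fit(R,[(123,158),(229,150),(233,254),(132,256)],w2,s2,[.53,.12,-5])
E=[(.07,0,.013),(-.07,0,.013)]
fit(E,[(244,197),(302,313)],w1,s1,[.43,.33,17])
E
```

```text
[ 0.5252 -0.1273 -5.9644] [-0.  -0.2  0.  -0.  -0.4 -0.6 -0.5 -0.   0.8  0.8]
[ 0.5229 -0.1268 -5.8575] [-0.3 -0.   0.3  0. ]
[ 0.5376  0.12   -5.77  ] [ 0.3  0.1 -0.2  0.1 -0.1 -0.2 -0.   0. ]
[ 0.5378  0.1178 -6.1217] [ 0.3  0.4 -0.2 -0.3  0.3  0.3 -0.4 -0.4]
[ 0.4302  0.3333 18.3995] [-0.7 -1.2  0.6  1.4]
```

>>> arm_command(
  travel=[
    [0.02,-0.01,-0.1],
    [0.02,-0.01,-0.2],
    [0.02,-0.01,-0.3],
    [0.02,-0.01,-0.36],
    [0.02,-0.01,-0.396],
    [0.02,-0.01,-0.396],
  ],
  delta_rot=[
    [0,0,-0.01],
    [0,0,-0.01],
    [0,0,-0.01],
    [0,0,-0.01],
    [0,0,-0.01],
    [0,0,-0.01],
  ],
  grip=0.5,
)

```text
time_s: 3.38
tcp_pos: [0.4894, -0.1237, 0.1021]
eef_rot: [180.0, 0.1, -5.8]
contact_force: [0.4, -0.6, 0.2]
gripper_width: 0.0441
gripper_force: 0.0
```

>>> arm_command(
  travel=[
    [0,0,0],
    [0,0,0],
    [0,0,0],
    [0,0,0],
    [0,0,0],
  ],
  delta_rot=[
    [0,0,0],
    [0,0,0],
    [0,0,0],
    [0,0,0],
    [0,0,0],
  ],
  grip=0.0,
  newtons=15,
)

```text
time_s: 4.0
tcp_pos: [0.4902, -0.125, 0.1032]
eef_rot: [-180.0, -0.0, -5.9]
contact_force: [-0.2, 0.1, -0.3]
gripper_width: 0.0018
gripper_force: 0.0
```

```bash
cat > plan.py <<'E'
# TCP path for tipping: ball centre follows the arc about the foot, tool tilts back about tub +y
import numpy as np
from scipy.spatial.transform import Rotation as Ro
a=np.deg2rad(-5.9); ux=np.array([np.cos(a),np.sin(a),0]); uy=np.array([-np.sin(a),np.cos(a),0]); z=np.array([0,0,1.])
def rows(off=.007,th1=104,slide=.004,tilt=40,n=17):
    P=[]
    for f in np.linspace(0,1,n+1):
        th=np.deg2rad(th1*f); p=np.deg2rad(tilt*f); s=slide*f
        b=(.11*-np.cos(th)+.026*np.sin(th)+.075+s)*ux+(.11*np.sin(th)+.026*np.cos(th))*z
        tz=-np.cos(p)*z-np.sin(p)*ux
        P.append(b-off*tz)
    P=np.array(P); d=(P-P[0])[1:]/.5
    rv=np.array([np.deg2rad(tilt*f)*uy for f in np.linspace(0,1,n+1)[1:]])/(np.pi/2)
    return d,rv
if __name__=="__main__":
    d,rv=rows(); print(np.round(d,3).tolist()); print(np.round(rv,3).tolist())
E
python3 plan.py; python3 -c "
from plant import r; s=r.get_state(); print(s['tcp_pos'],s['eef_rot'],s['gripper_width'],s['gripper_force'])"
```

```text
[[0.008, -0.001, 0.023], [0.018, -0.002, 0.045], [0.031, -0.003, 0.067], [0.045, -0.005, 0.086], [0.062, -0.006, 0.104], [0.081, -0.008, 0.121], [0.101, -0.01, 0.135], [0.122, -0.013, 0.147], [0.145, -0.015, 0.157], [0.169, -0.017, 0.165], [0.193, -0.02, 0.17], [0.218, -0.023, 0.172], [0.243, -0.025, 0.172], [0.268, -0.028, 0.169], [0.292, -0.03, 0.164], [0.316, -0.033, 0.156], [0.339, -0.035, 0.146]]
[[0.003, 0.026, 0.0], [0.005, 0.052, 0.0], [0.008, 0.078, 0.0], [0.011, 0.104, 0.0], [0.013, 0.13, 0.0], [0.016, 0.156, 0.0], [0.019, 0.182, 0.0], [0.021, 0.208, 0.0], [0.024, 0.234, 0.0], [0.027, 0.26, 0.0], [0.03, 0.286, 0.0], [0.032, 0.312, 0.0], [0.035, 0.338, 0.0], [0.038, 0.364, 0.0], [0.04, 0.39, 0.0], [0.043, 0.416, 0.0], [0.046, 0.442, 0.0]]
[ 0.49017779 -0.12499559  0.10321906] [-1.79997048e+02 -1.51578804e-02 -5.93012113e+00] 0.001784666359999824 0.0
```

```bash
python3 - <<'E'
from h import *
s,c=snap("wrist","w3"); s,t=snap("scene","s3")
a=cv2.resize(c["img"][130:330,150:370,::-1],(440,400),interpolation=cv2.INTER_CUBIC)
b=cv2.resize(t["img"][150:320,150:300,::-1],(353,400),interpolation=cv2.INTER_CUBIC)
cv2.imwrite("pics/w3.png",np.hstack([a,b]))
print(proj(t,[[.4902,-.1234,.096]]),proj(c,[[.4902,-.1234,.096]],s))
E
```

```text
[[209.0697027 230.0907265]] [[254.96911327 231.12831625]]
```

View pics/w3.png

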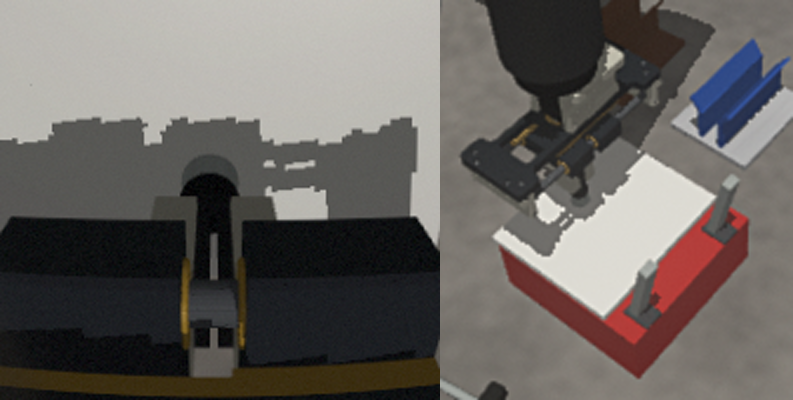

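```bash
python3 - <<'E'
from h import *
s,c=pickle.load(open("w3.pkl","rb")); R=eul(s["eef_rot"])
for n,p in dict(tcp=[0,0,0],tip=[0,0,.019],tipf=[.0095,0,.019],tipfl=[.0095,.01,.019],tipfr=[.0095,-.01,.019],tcpf=[.0095,0,0]).items():
    q=proj(c,[s["tcp_pos"]+R@p],s)[0]; print(n,np.round(q),"crop",np.round((q-[150,130])*2))
k=[150+210/2,130+184/2]; print(atz(c,k,.096,s), atz(c,k,.086,s), s["tcp_pos"],s["contact_force"])
s2,w2=pickle.load(open("w2.pkl","rb")); print(atz(w2,np.array([405,239.5])/1.5625,.096,s2))
hsv=c["img"].max(2); print(hsv[205:235:3,244:268:2])
E
```

```text
tcp [257. 236.] crop [215. 212.]
tip [257. 223.] crop [215. 187.]
tipf [257. 210.] crop [215. 161.]
tipfl [272. 210.] crop [245. 161.]
tipfr [242. 210.] crop [185. 161.]
tcpf [257. 222.] crop [215. 184.]
[ 0.49662493 -0.12414315  0.096     ] [ 0.49210494 -0.12362757  0.086     ] [ 0.49017779 -0.12499559  0.10321906] [-0.19279642  0.08918249 -0.33115913]
[ 0.49113948 -0.12272041  0.096     ]
[[88 89 86 86 88 87 89 89 87 88 86 89]
 [86 86 80 66 58 63 60 63 71 82 88 87]
 [74 60 63 64 62 62 63 66 64 65 61 87]
 [64 60 61 64 65 63 63 65 66 62 60 64]
 [62 59 47 24 14 10  7 17 41 61 61 60]
 [31 13  7  4 10  1  9 12 12  1 17 62]
 [ 7  8  5  5  7  3 12  5 11  4  8 12]
 [14  9  5 10  4  7 10 11  7 13 14  6]
 [65 66 40  7  9  9 10  8 14  7 17 67]
 [66 68 50 13 17  9 11 14 11 17 19 65]]
```

```bash
python3 - <<'E'
from h import *
from plant import r
print(r.tips_ahead, [a for a in dir(r) if a[0]!='_'])
s,t=pickle.load(open("s3.pkl","rb")); R=eul(s["eef_rot"])
S=10;x0,y0,w,h=180,190,60,60
im=cv2.resize(t["img"][y0:y0+h,x0:x0+w,::-1],(600,600),interpolation=cv2.INTER_CUBIC)
im=cv2.convertScaleAbs(im,alpha=1.8,beta=20)
for p,col in (([.491,-.1232,.096],(0,255,0)),(s["tcp_pos"],(0,0,255)),(s["tcp_pos"]+R@[0,0,.019],(255,0,0))):
    q=(proj(t,[p])[0]-[x0,y0])*S+S/2; print(q); cv2.circle(im,tuple(int(v) for v in q),4,col,-1)
cv2.imwrite("pics/s3z.png",im)
E
```

```text
0.019 ['Unreachable', 'get_state', 'tips_ahead']
[298.87067291 406.73459648]
[288.37806213 392.28981315]
[296.92863857 439.78382953]
```

View pics/s3z.png

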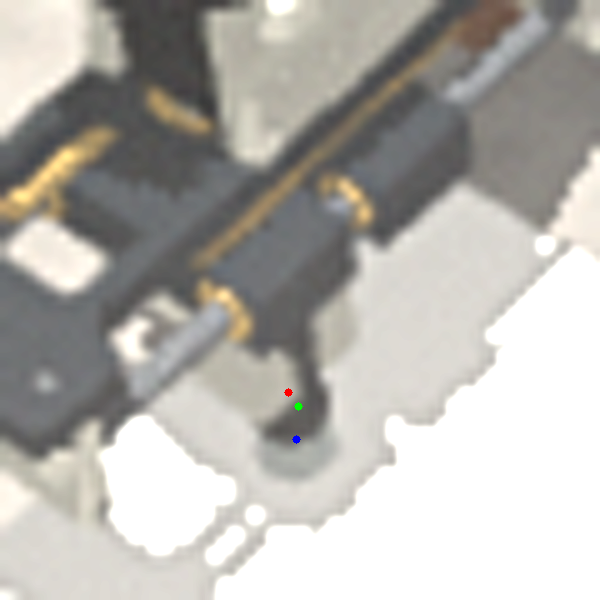

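>>> arm_command(
  travel=[
    [0,0,0],
    [0,0,0],
    [0,0,0],
    [0,0,0],
    [0,0,0],
  ],
  delta_rot=[
    [0,0,0],
    [0,0,0],
    [0,0,0],
    [0,0,0],
    [0,0,0],
  ],
  grip=0.5,
)

```text
time_s: 4.72
tcp_pos: [0.4901, -0.1249, 0.103]
eef_rot: [180.0, 0.0, -5.9]
contact_force: [0.8, -0.2, 0.6]
gripper_width: 0.0422
gripper_force: 0.0
```

```bash
python3 - <<'E'
from h import *
s,c=snap("wrist","w4"); R=eul(s["eef_rot"]); print(s["tcp_pos"],s["gripper_width"])
S=5;x0,y0,w,h=190,170,140,110
im=cv2.resize(c["img"][y0:y0+h,x0:x0+w,::-1],(w*S,h*S),interpolation=cv2.INTER_CUBIC)
im=cv2.convertScaleAbs(im,alpha=1.6,beta=20)
for z,col in ((.019,(255,0,0)),(0,(0,0,255)),(-.02,(0,255,255))):
  for y in (-.022,.022):
    for x in (-.0095,.0095):
      q=(proj(c,[s["tcp_pos"]+R@[x,y,z]],s)[0]-[x0,y0]+.5)*S; cv2.circle(im,tuple(int(v) for v in q),4,col,-1)
q=(proj(c,[[.491,-.1232,.096]],s)[0]-[x0,y0]+.5)*S; cv2.circle(im,tuple(int(v) for v in q),4,(0,255,0),-1)
t=snap("top","t4")[1]
cv2.imwrite("pics/w4.png",im)
E
```

```text
[ 0.49012584 -0.12493841  0.10304924] 0.042181549097091764
```

View pics/w4.png

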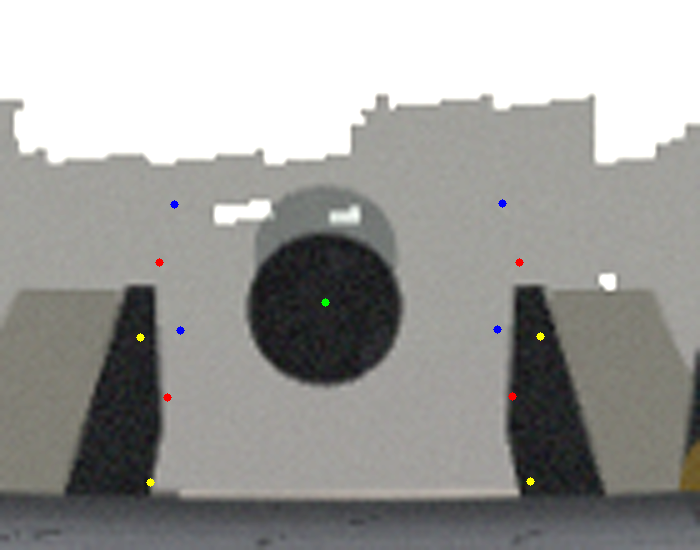

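The wrist image shows the ball centred at (325,307), as predicted. The fingertip edges at row 287 lie about 7 mm behind the reported TCP, not 19 mm ahead of it. The fingers therefore closed above the ball, so I'll treat the true grasp point as 26 mm behind the reported TCP and go down under force watch.

>>> arm_command(
  travel=[
    [0.002,0.003,-0.02],
    [0.002,0.003,-0.036],
    [0.002,0.003,-0.036],
  ],
  delta_rot=[
    [0,0,0],
    [0,0,0],
    [0,0,0],
  ],
)

```text
time_s: 5.2
tcp_pos: [0.4904, -0.1234, 0.084]
eef_rot: [180.0, 0.1, -5.9]
contact_force: [0.6, -0.7, 0.3]
gripper_width: 0.0439
gripper_force: 0.0
```

>>> arm_command(
  travel=[
    [0,0,-0.008],
    [0,0,-0.016],
    [0,0,-0.016],
  ],
  delta_rot=[
    [0,0,0],
    [0,0,0],
    [0,0,0],
  ],
)

```text
time_s: 5.58
tcp_pos: [0.4909, -0.1235, 0.0767]
eef_rot: [180.0, 0.0, -5.9]
contact_force: [0.5, -0.7, 0.6]
gripper_width: 0.044
gripper_force: 0.0
```

>>> arm_command(
  travel=[
    [0,0,0],
    [0,0,0],
    [0,0,0],
    [0,0,0],
    [0,0,0],
  ],
  delta_rot=[
    [0,0,0],
    [0,0,0],
    [0,0,0],
    [0,0,0],
    [0,0,0],
  ],
  grip=0.0,
  newtons=15,
)

```text
time_s: 6.2
tcp_pos: [0.4912, -0.1235, 0.0772]
eef_rot: [180.0, -0.0, -5.9]
contact_force: [0.4, -0.0, 1.3]
gripper_width: 0.0184
gripper_force: 15.0
```

```bash
python3 - <<'E'
from plan import *
d,rv=rows(off=-.019,th1=100,slide=.003,tilt=40,n=18); print(np.round(d,3).tolist()); print(np.round(rv,3).tolist())
E
```

```text
[[0.005, -0.001, 0.021], [0.012, -0.001, 0.042], [0.021, -0.002, 0.061], [0.031, -0.003, 0.08], [0.044, -0.005, 0.097], [0.058, -0.006, 0.113], [0.073, -0.008, 0.128], [0.09, -0.009, 0.141], [0.108, -0.011, 0.152], [0.127, -0.013, 0.162], [0.146, -0.015, 0.169], [0.167, -0.017, 0.175], [0.187, -0.019, 0.178], [0.208, -0.022, 0.179], [0.229, -0.024, 0.179], [0.25, -0.026, 0.176], [0.27, -0.028, 0.171], [0.289, -0.03, 0.165]]
[[0.003, 0.025, 0.0], [0.005, 0.049, 0.0], [0.008, 0.074, 0.0], [0.01, 0.098, 0.0], [0.013, 0.123, 0.0], [0.015, 0.147, 0.0], [0.018, 0.172, 0.0], [0.02, 0.196, 0.0], [0.023, 0.221, 0.0], [0.025, 0.246, 0.0], [0.028, 0.27, 0.0], [0.03, 0.295, 0.0], [0.033, 0.319, 0.0], [0.036, 0.344, 0.0], [0.038, 0.368, 0.0], [0.041, 0.393, 0.0], [0.043, 0.418, 0.0], [0.046, 0.442, 0.0]]
```

>>> arm_command(
  travel=[
    [0.005,-0.001,0.021],
    [0.012,-0.001,0.042],
    [0.021,-0.002,0.061],
    [0.031,-0.003,0.08],
    [0.044,-0.005,0.097],
    [0.058,-0.006,0.113],
  ],
  delta_rot=[
    [0.003,0.025,0],
    [0.005,0.049,0],
    [0.008,0.074,0],
    [0.01,0.098,0],
    [0.013,0.123,0],
    [0.015,0.147,0],
  ],
)

```text
time_s: 6.95
tcp_pos: [0.52, -0.1263, 0.1334]
eef_rot: [180.0, 13.4, -5.9]
contact_force: [-0.6, -0.1, -3.1]
gripper_width: 0.0189
gripper_force: 15.0
```

>>> arm_command(
  travel=[
    [0.015,-0.002,0.015],
    [0.032,-0.003,0.028],
    [0.05,-0.005,0.039],
    [0.069,-0.007,0.049],
    [0.088,-0.009,0.056],
    [0.109,-0.011,0.062],
    [0.129,-0.013,0.065],
    [0.15,-0.016,0.066],
    [0.171,-0.018,0.066],
  ],
  delta_rot=[
    [0.003,0.025,0],
    [0.005,0.049,0],
    [0.008,0.074,0],
    [0.01,0.099,0],
    [0.013,0.123,0],
    [0.015,0.148,0],
    [0.018,0.172,0],
    [0.021,0.197,0],
    [0.023,0.221,0],
  ],
)

```text
time_s: 8.07
tcp_pos: [0.6058, -0.1354, 0.1664]
eef_rot: [180.0, 33.4, -5.9]
contact_force: [-0.1, -0.6, -0.3]
gripper_width: 0.0185
gripper_force: 15.0
```

>>> arm_command(
  travel=[
    [0.021,-0.002,-0.003],
    [0.041,-0.004,-0.008],
    [0.06,-0.006,-0.014],
    [0.06,-0.006,-0.014],
  ],
  delta_rot=[
    [0.003,0.025,0],
    [0.005,0.05,0],
    [0.008,0.074,0],
    [0.008,0.074,0],
  ],
)

```text
time_s: 8.57
tcp_pos: [0.6365, -0.1387, 0.1594]
eef_rot: [179.9, 40.1, -5.9]
contact_force: [1.3, 0.0, 4.2]
gripper_width: 0.0185
gripper_force: 15.0
```

```bash
python3 - <<'E'
from h import *
s,t=snap("scene","s5"); print({k:np.round(s[k],3) for k in("tcp_pos","eef_rot","joints","contact_force","gripper_width")})
x0,y0,w,h=150,130,160,130
a=cv2.resize(t["img"][y0:y0+h,x0:x0+w,::-1],(640,520),interpolation=cv2.INTER_CUBIC)
cv2.imwrite("pics/s5.png",a)
E
```

```text
{'tcp_pos': array([ 0.637, -0.139,  0.159]), 'eef_rot': array([179.941,  40.054,  -5.911]), 'joints': array([   1.764,   47.051,   29.812,   -5.273, -112.482,   82.09 ]), 'contact_force': array([1.307, 0.011, 4.197]), 'gripper_width': np.float64(0.019)}
```

View pics/s5.png

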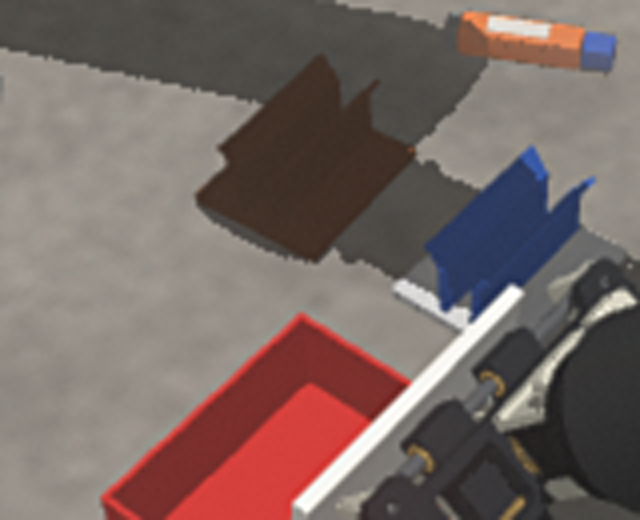

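>>> arm_command(
  travel=[
    [0.008,-0.001,-0.003],
    [0.016,-0.002,-0.005],
    [0.016,-0.002,-0.005],
  ],
  delta_rot=[
    [0,0,0],
    [0,0,0],
    [0,0,0],
  ],
)

```text
time_s: 9.0
tcp_pos: [0.6424, -0.1393, 0.1562]
eef_rot: [-180.0, 40.2, -5.9]
contact_force: [-6.4, -0.7, -0.6]
gripper_width: 0.0186
gripper_force: 15.0
```

>>> arm_command(
  travel=[
    [0,0,0],
    [0,0,0],
    [0,0,0],
  ],
  delta_rot=[
    [0,0,0],
    [0,0,0],
    [0,0,0],
  ],
  grip=0.4,
)

```text
time_s: 9.38
tcp_pos: [0.6439, -0.1394, 0.1571]
eef_rot: [-180.0, 39.9, -5.9]
contact_force: [0.1, 0.2, 0.3]
gripper_width: 0.0346
gripper_force: 0.0
```

>>> arm_command(
  travel=[
    [0.02,-0.002,0.024],
    [0.05,-0.005,0.06],
    [0.09,-0.009,0.108],
    [0.1,-0.01,0.2],
    [0.1,-0.01,0.3],
    [0.1,-0.01,0.36],
    [0.1,-0.01,0.36],
  ],
  delta_rot=[
    [0,0,0],
    [0,0,0],
    [0,0,0],
    [0,0,0],
    [0,0,0],
    [0,0,0],
    [0,0,0],
  ],
)

```text
time_s: 10.25
tcp_pos: [0.6941, -0.1446, 0.3401]
eef_rot: [-180.0, 39.6, -5.9]
contact_force: [-0.2, 0.5, -0.8]
gripper_width: 0.0351
gripper_force: 0.0
```

```bash
python3 - <<'E'
from h import *
s,t=snap("scene","s6"); s,c=snap("wrist","w6"); s,tt=snap("top","t6");print({k:np.round(s[k],3) for k in("tcp_pos","eef_rot","joints","contact_force","gripper_width")})
a=cv2.resize(t["img"][130:330,150:330,::-1],(400,444),interpolation=cv2.INTER_CUBIC)
b=cv2.resize(tt["img"][120:240,240:348,::-1],(400,444),interpolation=cv2.INTER_CUBIC)
cv2.imwrite("pics/s6.png",np.hstack([a,b]))
a=np.deg2rad(-5.9); uy=np.array([-np.sin(a),np.cos(a),0])
R0=eul(s["eef_rot"]); Rt=(Ro.from_rotvec(uy*np.deg2rad(12))*Ro.from_euler('xyz',[180,0,84.1],degrees=True)).as_matrix()
print("rot",Ro.from_matrix(Rt@R0.T).as_rotvec(degrees=True)/90)
print("to pre",(np.array([.646,-.1396,.285])-s["tcp_pos"])/.5)
E
```

```text
{'tcp_pos': array([ 0.694, -0.144,  0.337]), 'eef_rot': array([-179.939,   39.96 ,   -5.87 ]), 'joints': array([   1.237,   52.414,   63.677,   -7.315, -140.771,   78.862]), 'contact_force': array([-0.291,  0.87 , -1.053]), 'gripper_width': np.float64(0.035)}
rot [ 0.41379454 -0.28802031  0.9062456 ]
to pre [-0.0955603   0.00931153 -0.1036804 ]
```

View pics/s6.png

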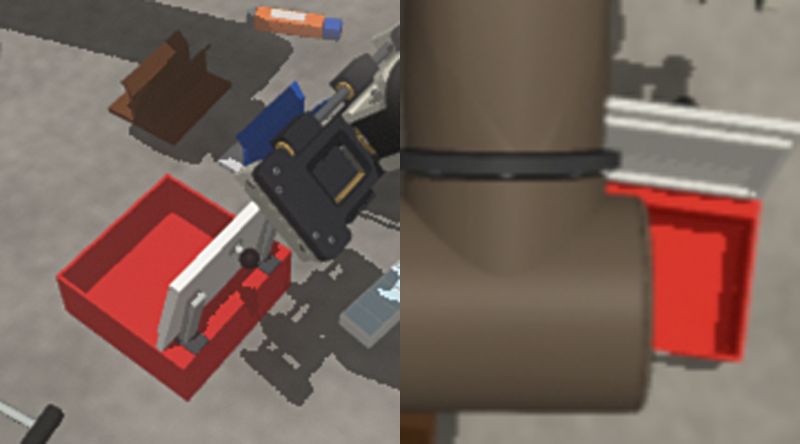

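```bash
python3 - <<'E'
from h import *
s,t=pickle.load(open("s6.pkl","rb"))
a=np.deg2rad(-5.9); ux=np.array([np.cos(a),np.sin(a),0]); uy=np.array([-np.sin(a),np.cos(a),0]); T=np.array([.525,-.127,.07])
def pt(th,sl,x,y,z):
    th=np.deg2rad(th); A=.075-x
    return T+(.075+sl-A*np.cos(th)+z*np.sin(th))*ux+y*uy+np.array([0,0,A*np.sin(th)+z*np.cos(th)])
k=np.array([248,258])*.45045+[150,130]; co=np.array([172,286])*.45045+[150,130]; fo=np.array([163,349])*.45045+[150,130]
f=lambda p:np.r_[proj(t,[pt(p[0],p[1],-.035,p[2],.026)])[0]-k, proj(t,[pt(p[0],p[1],-.075,-.088+p[2],.004)])[0]-co,proj(t,[pt(p[0],p[1],.075,-.088+p[2],.0)])[0]-fo]
q=least_squares(f,[102,.004,0],x_scale=[5,.005,.005]); print(q.x,q.fun); print(pt(q.x[0],q.x[1],-.075,q.x[2],.004))
E
```

```text
[1.00045818e+02 7.69963848e-03 4.27811713e-04] [ 0.45735552 -0.82612342  0.36267921 -0.17863694 -0.90406742  0.96419053]
[ 0.63725009 -0.13816983  0.21700254]
```

>>> arm_command(
  travel=[
    [-0.01,0.001,0],
    [-0.02,0.002,0],
    [-0.03,0.003,0],
    [-0.05,0.005,0],
    [-0.07,0.007,0],
    [-0.09,0.009,0],
    [-0.096,0.009,0],
    [-0.096,0.009,0],
    [-0.096,0.009,0],
    [-0.096,0.009,0],
    [-0.096,0.009,0],
    [-0.096,0.009,0],
  ],
  delta_rot=[
    [0.041,-0.029,0.091],
    [0.083,-0.058,0.181],
    [0.124,-0.086,0.272],
    [0.166,-0.115,0.362],
    [0.207,-0.144,0.453],
    [0.248,-0.173,0.544],
    [0.29,-0.202,0.634],
    [0.331,-0.23,0.725],
    [0.372,-0.259,0.816],
    [0.414,-0.288,0.906],
    [0.414,-0.288,0.906],
    [0.414,-0.288,0.906],
  ],
)

```text
time_s: 11.9
tcp_pos: [0.6453, -0.1399, 0.3363]
eef_rot: [-167.9, 0.1, 83.9]
contact_force: [0.5, 0.8, -1.2]
gripper_width: 0.0348
gripper_force: 0.0
```

>>> arm_command(
  travel=[
    [0.004,0,-0.06],
    [0.004,0,-0.13],
    [-0.006,0.001,-0.18],
    [-0.016,0.002,-0.22],
    [-0.022,0.003,-0.25],
    [-0.022,0.003,-0.25],
  ],
  delta_rot=[
    [0,0,0],
    [0,0,0],
    [0,0,0],
    [0,0,0],
    [0,0,0],
    [0,0,0],
  ],
  grip=0.5,
)

```text
time_s: 12.65
tcp_pos: [0.6341, -0.1382, 0.2105]
eef_rot: [-167.8, 0.1, 84.0]
contact_force: [-0.6, 0.9, -0.0]
gripper_width: 0.0438
gripper_force: 0.0
```

```bash
python3 - <<'E'
from h import *
s,t=snap("scene","s7"); s,c=snap("wrist","w7");R=eul(s["eef_rot"]); print({k:np.round(s[k],4) for k in("tcp_pos","eef_rot","contact_force")})
im=c["img"][:,:,::-1].copy(); im=cv2.resize(im,(800,600),interpolation=cv2.INTER_CUBIC)
for z,col in ((-.007,(255,0,0)),):
  for y in (-.022,.022):
    for x in (-.0095,.0095):
      q=(proj(c,[s["tcp_pos"]+R@[x,y,z]],s)[0]+.5)*1.5625; cv2.circle(im,tuple(int(v) for v in q),3,col,-1)
for y in (-.088,0,.088):
    q=(proj(c,[np.array([.637+.1028*y,-.138+.9947*y,.217])],s)[0]+.5)*1.5625; cv2.circle(im,tuple(int(v) for v in q),3,(0,255,0),-1)
cv2.imwrite("pics/w7.png",im[250:600,200:700])
E
```

```text
{'tcp_pos': array([ 0.6347, -0.1384,  0.2117]), 'eef_rot': array([-1.679321e+02,  7.160000e-02,  8.404940e+01]), 'contact_force': array([-0.1264, -0.2335,  0.1517])}
```

View pics/w7.png

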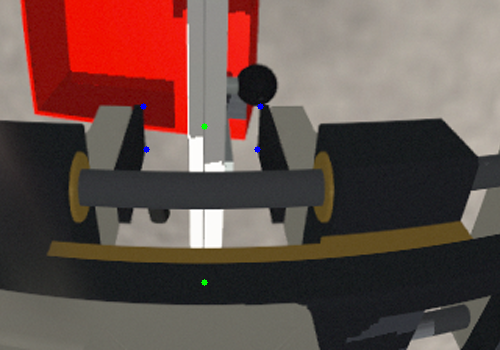

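>>> arm_command(
  travel=[
    [-0.003,0,-0.014],
    [-0.006,0.001,-0.028],
    [-0.006,0.001,-0.028],
  ],
  delta_rot=[
    [0,0,0],
    [0,0,0],
    [0,0,0],
  ],
)

```text
time_s: 13.12
tcp_pos: [0.6311, -0.1378, 0.1974]
eef_rot: [-167.9, 0.0, 84.1]
contact_force: [0.2, -0.6, 0.4]
gripper_width: 0.0435
gripper_force: 0.0
```

>>> arm_command(
  travel=[
    [0,0,0],
    [0,0,0],
    [0,0,0],
    [0,0,0],
    [0,0,0],
    [0,0,0],
  ],
  delta_rot=[
    [0,0,0],
    [0,0,0],
    [0,0,0],
    [0,0,0],
    [0,0,0],
    [0,0,0],
  ],
  grip=0.0,
  newtons=40,
)

```text
time_s: 13.88
tcp_pos: [0.6317, -0.1379, 0.1982]
eef_rot: [-168.0, 0.0, 84.1]
contact_force: [0.6, 0.9, 0.5]
gripper_width: 0.0076
gripper_force: 40.0
```

>>> arm_command(
  travel=[
    [0,0,0.02],
    [0,0,0.06],
    [0,0,0.12],
    [0,0,0.19],
    [0,0,0.25],
    [-0.02,0.01,0.264],
    [-0.06,0.04,0.264],
    [-0.1,0.1,0.264],
    [-0.14,0.17,0.264],
    [-0.165,0.25,0.264],
    [-0.182,0.33,0.264],
    [-0.182,0.41,0.264],
    [-0.182,0.47,0.264],
    [-0.182,0.505,0.264],
    [-0.182,0.513,0.264],
    [-0.182,0.513,0.264],
    [-0.182,0.513,0.264],
  ],
  delta_rot=[
    [0,0,0],
    [0,0,0],
    [0,0,0],
    [0,0,0],
    [0,0,0],
    [0,0,0],
    [0,0,0],
    [-0.003,-0.03,0],
    [-0.006,-0.06,0],
    [-0.009,-0.09,0],
    [-0.012,-0.115,0],
    [-0.014,-0.133,0],
    [-0.014,-0.133,0],
    [-0.014,-0.133,0],
    [-0.014,-0.133,0],
    [-0.014,-0.133,0],
    [-0.014,-0.133,0],
  ],
)

```text
time_s: 16.0
tcp_pos: [0.5406, 0.1178, 0.3299]
eef_rot: [180.0, 0.1, 84.0]
contact_force: [-0.2, -0.2, -2.5]
gripper_width: 0.0075
gripper_force: 40.0
```

```bash
python3 - <<'E'
from h import *
s,t=snap("scene","s8"); s,c=snap("wrist","w8"); s,tp=snap("top","t8")
print({k:np.round(s[k],4) for k in("time_s","tcp_pos","eef_rot","contact_force","moment","gripper_width")})
# knob check: project predicted knob in scene for a plumb lid, and find black blob near it
a=np.deg2rad(-5.9); ux=np.array([np.cos(a),np.sin(a),0]); tcp=s["tcp_pos"]; R=eul(s["eef_rot"]); tz=R[:,2]; print(tz)
n=ux
knob=tcp+tz*(.040-.0192)+n*.022
q=proj(t,[knob])[0]; print("pred",q)
x0,y0=int(q[0])-16,int(q[1])-16
g=t["img"][y0:y0+32,x0:x0+32].max(2); m=(g<55).astype(np.uint8); nn,l,st,ce=cv2.connectedComponentsWithStats(m); print([(list(st[i]),ce[i]+[x0,y0]) for i in range(1,nn) if st[i,4]>10])
print(g[::2,::2])
E
```

```text
{'time_s': np.float64(16.1), 'tcp_pos': array([0.5407, 0.1178, 0.33  ]), 'eef_rot': array([1.799702e+02, 4.860000e-02, 8.400250e+01]), 'contact_force': array([-0.5619,  0.2468, -2.5968]), 'moment': array([-0.1043, -0.086 ,  0.0427]), 'gripper_width': np.float64(0.0077)}
[ 4.28795540e-04 -8.98823800e-04 -9.99999504e-01]
pred [287.56200787 115.05372597]
[([np.int32(12), np.int32(13), np.int32(7), np.int32(7), np.int32(25)], array([285.64, 115.44]))]
[[ 88  91 102 108  69  93  92  89  90  95 102 101 103 116 115 119]
 [112 105 105 104  67  91  91  91  91  97 101 103 102 118 117 119]
 [205 103 100  98  66  92  91  91 101 102 102 103 101 115 117 116]
 [171 113 101 101  97  99  89 101 101 102 101 102 104 118 116 117]
 [111 115 100 101 101 102 103 101 103 102 103 102 104 117 118 118]
 [115 117 101 100 102  83  82 104 101 103 102 103 104 115 117 120]
 [114 117 102 102  85  83  81  69  56  76 104 103 103 115 118 122]
 [116 115 101 101  78  85  62  52  56  55  77 103 102 117 118 123]
 [116 117 101 101  79  80  54  53  57  57  73 103 103 117 117 121]
 [116 116 116 101  99 102  75  51  53  51  99 102 101 117 118 122]
 [115 116 117 100 101 101 102  84  60  98 104 103 103 117 116 122]
 [117 116 116 100 101 102 100 102 104 103 102 102 101 116 118 123]
 [116 117 116  99 100 101 102 102 101 102 102 101 102 116 117 126]
 [115 115 117 103 101 100 103 101 101 102 102 101 102 105 118 126]
 [116 117 117 102 101 102 102 102 103 101 102 101 103 103 117 126]
 [116 117 116 104 102 101 101 101 102 100 101 102 101 102 119 122]]
```

>>> arm_command(
  travel=[
    [0,0.001,-0.05],
    [0,0.001,-0.12],
    [0,0.001,-0.19],
    [0,0.001,-0.24],
    [0,0.001,-0.27],
    [0,0.001,-0.3],
    [0,0.001,-0.325],
    [0,0.001,-0.345],
    [0,0.001,-0.36],
    [0,0.001,-0.36],
  ],
  delta_rot=[
    [0,0,0],
    [0,0,0],
    [0,0,0],
    [0,0,0],
    [0,0,0],
    [0,0,0],
    [0,0,0],
    [0,0,0],
    [0,0,0],
    [0,0,0],
  ],
)

```text
time_s: 17.4
tcp_pos: [0.5404, 0.119, 0.1496]
eef_rot: [-180.0, 0.1, 84.1]
contact_force: [-0.3, 0.4, -3.2]
gripper_width: 0.0074
gripper_force: 40.0
```

>>> arm_command(
  travel=[
    [0,0,-0.008],
    [0,0,-0.014],
    [0,0,-0.014],
  ],
  delta_rot=[
    [0,0,0],
    [0,0,0],
    [0,0,0],
  ],
)

```text
time_s: 17.77
tcp_pos: [0.5405, 0.119, 0.1429]
eef_rot: [180.0, 0.1, 84.1]
contact_force: [-0.5, -0.3, -2.7]
gripper_width: 0.0075
gripper_force: 40.0
```

>>> arm_command(
  travel=[
    [0,0,-0.004],
    [0,0,-0.004],
  ],
  delta_rot=[
    [0,0,0],
    [0,0,0],
  ],
)

```text
time_s: 18.02
tcp_pos: [0.5405, 0.119, 0.141]
eef_rot: [180.0, 0.0, 84.1]
contact_force: [-0.3, 0.0, -2.1]
gripper_width: 0.0076
gripper_force: 40.0
```

>>> arm_command(
  travel=[
    [0,0,-0.003],
    [0,0,-0.003],
  ],
  delta_rot=[
    [0,0,0],
    [0,0,0],
  ],
)

```text
time_s: 18.27
tcp_pos: [0.5406, 0.119, 0.1394]
eef_rot: [180.0, 0.0, 84.1]
contact_force: [0.2, 0.4, -2.6]
gripper_width: 0.0074
gripper_force: 40.0
```

>>> arm_command(
  travel=[
    [0,0,-0.003],
    [0,0,-0.003],
  ],
  delta_rot=[
    [0,0,0],
    [0,0,0],
  ],
)

```text
time_s: 18.52
tcp_pos: [0.5409, 0.1192, 0.1382]
eef_rot: [179.9, 0.0, 84.1]
contact_force: [0.2, 0.3, -2.1]
gripper_width: 0.0076
gripper_force: 40.0
```

>>> arm_command(
  travel=[
    [0,0,-0.003],
    [0,0,-0.003],
  ],
  delta_rot=[
    [0,0,0],
    [0,0,0],
  ],
)

```text
time_s: 18.77
tcp_pos: [0.5418, 0.1192, 0.1382]
eef_rot: [179.8, 0.0, 84.1]
contact_force: [-0.5, -1.3, 7.3]
gripper_width: 0.0077
gripper_force: 40.0
```

>>> arm_command(
  travel=[
    [0,0,0.003],
    [0,0,0.003],
    [0,0,0.003],
    [0,0,0.003],
  ],
  delta_rot=[
    [0,0,0],
    [0,0,0],
    [0,0,0],
    [0,0,0],
  ],
  grip=0.35,
)

```text
time_s: 19.27
tcp_pos: [0.5406, 0.1191, 0.1379]
eef_rot: [180.0, 0.1, 84.1]
contact_force: [-1.0, -0.6, 0.1]
gripper_width: 0.0301
gripper_force: 0.0
```

>>> arm_command(
  travel=[
    [0,0,0.02],
    [0,0,0.06],
    [0,0,0.14],
    [0,0,0.25],
    [0,0,0.3],
    [0,0,0.3],
  ],
  delta_rot=[
    [0,0,0],
    [0,0,0],
    [0,0,0],
    [0,0,0],
    [0,0,0],
    [0,0,0],
  ],
)

```text
time_s: 20.02
tcp_pos: [0.5417, 0.1195, 0.2913]
eef_rot: [179.7, -0.1, 84.1]
contact_force: [-0.2, -0.8, -0.4]
gripper_width: 0.0305
gripper_force: 0.0
```

```bash
python3 - <<'E'
from h import *
s,t=snap("scene","s9"); s,c=snap("wrist","w9"); s,tp=snap("top","t9")
print({k:np.round(s[k],4) for k in("time_s","tcp_pos","eef_rot","joints","contact_force")})
# lid upper edge in wrist image vs prediction, knob in scene
a=np.deg2rad(-5.9); ux=np.array([np.cos(a),np.sin(a),0]); uy=np.array([-np.sin(a),np.cos(a),0])
C=np.array([.5377,.119,0])+.003*ux
for y in (-.088,.088):
  for dx in (-.004,.004): print(y,dx,"wrist",np.round(proj(c,[C+ux*dx+uy*y+[0,0,.158]],s)[0],1),"scene",np.round(proj(t,[C+ux*dx+uy*y+[0,0,.158]])[0],1))
k=C+ux*.022+[0,0,.118]; q=proj(t,[k])[0]; x0,y0=np.int32(q)-14; g=t["img"][y0:y0+28,x0:x0+28].max(2)
n,l,st,ce=cv2.connectedComponentsWithStats((g<60).astype(np.uint8)); print("knob pred",q,[(st[i].tolist(),ce[i]+[x0,y0]) for i in range(1,n) if st[i,4]>10])
i=c["img"].min(2)
for row in (200,210,220,230): print(row, i[row,225:290:2])
# injector (orange) in the wrist image
hsv=cv2.cvtColor(c["img"],cv2.COLOR_RGB2HSV)
def blobs(nm,im,lo,hi,mn=60):
    n,l,st,ce=cv2.connectedComponentsWithStats(cv2.inRange(im,lo,hi)); print(nm,[(st[i].tolist(),np.round(ce[i],1).tolist()) for i in range(1,n) if st[i,4]>mn])
blobs("orange",hsv,(6,170,90),(16,255,255)); blobs("blue",hsv,(105,150,50),(125,255,255))
E
```

```text
{'time_s': np.float64(20.125), 'tcp_pos': array([0.5404, 0.119 , 0.2882]), 'eef_rot': array([1.799588e+02, 1.840000e-02, 8.405900e+01]), 'joints': array([ 3.273460e+01,  6.839100e+00, -8.483700e+00,  4.160000e-02,
       -7.465650e+01,  1.413135e+02]), 'contact_force': array([-0.8703,  0.1589, -0.4305])}
-0.088 -0.004 wrist [253.6 252.8] scene [256.3 178.2]
-0.088 0.004 wrist [260.6 252.7] scene [258.9 179.6]
0.088 -0.004 wrist [252.7  92.4] scene [297.2 140.4]
0.088 0.004 wrist [260.9  92.4] scene [299.7 141.6]
knob pred [285.41551459 173.79817585] [([11, 12, 7, 7, 39], array([285.12820513, 173.87179487]))]
200 [137 137 137 136 137  42  67 125 137 139 136 218 249 133 250 250 250 249
 141 141 140 139 113  41  33 134 133 133 132 133 133 131 133]
210 [139 138 135 136 138 140 141 142 137 138 138 183 248 135 250 250 250 249
 128 131 130 131 132 132 134 134 133 131 130 132 133 133 134]
220 [138 139 137 140 142 144 143 138 140 141 141 180 249 133 249 249 249 248
 147 146 146 143 144 142 143 139 139 136 133 131 131 131 130]
230 [ 21  21  18 131 137 141 140 141 140 139 143 142 248 133 249 249 249 247
 140 141 141 139 139 138 139 138 136 138 139  69  20  17  54]
orange [([364, 0, 72, 67, 1175], [388.8, 35.5]), ([132, 2, 65, 47, 905], [164.8, 26.0]), ([474, 62, 8, 37, 151], [477.1, 83.6]), ([149, 119, 32, 79, 1405], [164.8, 163.7]), ([130, 121, 17, 78, 294], [138.3, 156.7]), ([107, 124, 27, 85, 1183], [119.4, 166.0]), ([138, 127, 15, 81, 265], [144.7, 165.6]), ([224, 318, 63, 1, 63], [255.0, 318.0])]
blue [([43, 0, 12, 13, 112], [48.5, 5.4]), ([190, 0, 22, 16, 247], [200.5, 6.5]), ([233, 112, 14, 89, 1154], [239.6, 155.1]), ([262, 112, 14, 54, 680], [268.0, 137.9]), ([262, 173, 13, 28, 320], [268.0, 186.3])]
```

>>> arm_command(
  travel=[
    [-0.03,0.06,0],
    [-0.08,0.15,0],
    [-0.13,0.26,0],
    [-0.18,0.36,0],
    [-0.21,0.41,0],
    [-0.22,0.428,0],
    [-0.22,0.428,0],
    [-0.22,0.428,0],
    [-0.22,0.428,0],
  ],
  delta_rot=[
    [0,0,-0.09],
    [0,0,-0.2],
    [0,0,-0.31],
    [0,0,-0.42],
    [0,0,-0.53],
    [0,0,-0.64],
    [0,0,-0.73],
    [0,0,-0.73],
    [0,0,-0.73],
  ],
  grip=0.6,
)

```text
time_s: 21.3
tcp_pos: [0.4306, 0.3328, 0.2875]
eef_rot: [179.9, 0.1, 18.5]
contact_force: [-0.7, 0.8, -0.5]
gripper_width: 0.0524
gripper_force: 0.0
```

```bash
python3 - <<'E'
from h import *
s,c=snap("wrist","w10"); print({k:np.round(s[k],4) for k in("time_s","tcp_pos","eef_rot","joints")})
hsv=cv2.cvtColor(c["img"],cv2.COLOR_RGB2HSV)
q=proj(c,[[.43,.333,.026]],s)[0]; print("pred",q)
# orange or blue, nearest the prediction
m=cv2.inRange(hsv,(5,150,90),(18,255,255)); b=cv2.inRange(hsv,(105,150,50),(125,255,255))
for nm,mm in (("o",m),("b",b)):
    n,l,st,ce=cv2.connectedComponentsWithStats(mm)
    for i in range(1,n):
        if st[i,4]>40 and np.hypot(*(ce[i]-q))<90: print(nm,st[i],np.round(ce[i],1),np.round(atz(c,ce[i],.026,s),4))
win=m|b; keep=np.zeros_like(win); cv2.circle(keep,tuple(np.int32(q)),75,255,-1)
ys,xs=np.nonzero(win&keep); P=np.array([atz(c,(x,y),.026,s)[:2] for x,y in zip(xs,ys)])
rc=cv2.minAreaRect((P*1000).astype(np.float32)); print(rc)
E
```

```text
{'time_s': np.float64(21.3), 'tcp_pos': array([0.4306, 0.3328, 0.2875]), 'eef_rot': array([1.799271e+02, 9.390000e-02, 1.853010e+01]), 'joints': array([ 5.83348e+01,  6.04640e+00, -9.46820e+00, -4.20000e-03,
       -7.46042e+01,  5.01965e+01])}
pred [256.12297381 153.32634497]
o [246 124  19  66 809] [255.2 154.6] [0.4278 0.3337 0.026 ]
b [247 106  17  18 272] [254.8 114.2] [0.4837 0.3528 0.026 ]
((436.2084655761719, 336.7714538574219), (123.93408966064453, 26.222156524658203), 18.77435302734375)
```

>>> arm_command(
  travel=[
    [-0.004,0.003,-0.1],
    [-0.004,0.003,-0.2],
    [-0.004,0.003,-0.3],
    [-0.004,0.003,-0.4],
    [-0.004,0.003,-0.48],
    [-0.004,0.003,-0.53],
    [-0.004,0.003,-0.555],
    [-0.004,0.003,-0.568],
    [-0.004,0.003,-0.568],
  ],
  delta_rot=[
    [0,0,0.002],
    [0,0,0.002],
    [0,0,0.002],
    [0,0,0.002],
    [0,0,0.002],
    [0,0,0.002],
    [0,0,0.002],
    [0,0,0.002],
    [0,0,0.002],
  ],
)

```text
time_s: 22.48
tcp_pos: [0.4289, 0.3348, 0.0044]
eef_rot: [180.0, 0.0, 18.6]
contact_force: [0.0, 0.4, -0.5]
gripper_width: 0.0527
gripper_force: 0.0
```

>>> arm_command(
  travel=[
    [0,0,0],
    [0,0,0],
    [0,0,0],
    [0,0,0],
    [0,0,0],
  ],
  delta_rot=[
    [0,0,0],
    [0,0,0],
    [0,0,0],
    [0,0,0],
    [0,0,0],
  ],
  grip=0.0,
  newtons=25,
)

```text
time_s: 23.1
tcp_pos: [0.4288, 0.3347, 0.0045]
eef_rot: [180.0, 0.0, 18.6]
contact_force: [-1.0, -1.7, 4.3]
gripper_width: 0.0279
gripper_force: 25.0
```

>>> arm_command(
  travel=[
    [0,0,0.05],
    [0,0,0.15],
    [0,0,0.27],
    [0,0,0.39],
    [0,0,0.51],
    [0,-0.02,0.592],
    [0.01,-0.09,0.592],
    [0.03,-0.19,0.592],
    [0.05,-0.29,0.592],
    [0.07,-0.39,0.592],
    [0.09,-0.49,0.592],
    [0.11,-0.59,0.592],
    [0.13,-0.69,0.592],
    [0.15,-0.79,0.592],
    [0.168,-0.87,0.592],
    [0.168,-0.921,0.592],
    [0.168,-0.921,0.592],
  ],
  delta_rot=[
    [0,0,0],
    [0,0,0],
    [0,0,0],
    [0,0,0],
    [0,0,-0.08],
    [0,0,-0.16],
    [0,0,-0.24],
    [0,0,-0.32],
    [0,0,-0.4],
    [0,0,-0.48],
    [0,0,-0.56],
    [0,0,-0.64],
    [0,0,-0.72],
    [0,0,-0.8],
    [0,0,-0.88],
    [0,0,-0.9],
    [0,0,-0.9],
  ],
)

```text
time_s: 25.22
tcp_pos: [0.5122, -0.1273, 0.2993]
eef_rot: [179.9, 0.1, -62.6]
contact_force: [-0.0, 0.4, -0.8]
gripper_width: 0.0279
gripper_force: 25.0
```

>>> arm_command(
  travel=[
    [0,0,-0.05],
    [0,0,-0.1],
    [0,0,-0.15],
    [0,0,-0.2],
    [0,0,-0.2],
    [0,0,-0.2],
  ],
  delta_rot=[
    [0,0,-0.1],
    [0,0,-0.2],
    [0,0,-0.3],
    [0,0,-0.372],
    [0,0,-0.372],
    [0,0,-0.372],
  ],
)

```text
time_s: 25.98
tcp_pos: [0.5132, -0.1256, 0.2011]
eef_rot: [-180.0, 0.0, -95.7]
contact_force: [-0.4, -0.9, -0.2]
gripper_width: 0.0274
gripper_force: 25.0
```

```bash
python3 - <<'E'
from h import *
s,c=snap("wrist","w11"); print({k:np.round(s[k],4) for k in("time_s","tcp_pos","eef_rot","joints","gripper_width","contact_force")})
hsv=cv2.cvtColor(c["img"],cv2.COLOR_RGB2HSV)
# red tub mask + injector mask
red=cv2.inRange(hsv,(0,180,40),(4,255,255))|cv2.inRange(hsv,(174,180,40),(180,255,255))
org=cv2.inRange(hsv,(7,150,90),(18,255,255)); b=cv2.inRange(hsv,(105,150,50),(125,255,255))
for nm,mm in (("r",red),("o",org),("b",b)):
    n,l,st,ce=cv2.connectedComponentsWithStats(mm); print(nm,[(st[i].tolist(),np.round(ce[i],1).tolist()) for i in range(1,n) if st[i,4]>80])
a=np.deg2rad(-5.9); ux=np.array([np.cos(a),np.sin(a),0]); uy=np.array([-np.sin(a),np.cos(a),0])
for x,y in ((-.065,-.09),(-.065,.09),(.115,-.09),(.115,.09)): print("tub corner",x,y,np.round(proj(c,[[.525,-.127,.07]+x*ux+y*uy],s)[0],1))
E
```

```text
{'time_s': np.float64(25.975), 'tcp_pos': array([ 0.5132, -0.1256,  0.2011]), 'eef_rot': array([-1.799723e+02,  3.710000e-02, -9.573730e+01]), 'joints': array([ 7.51180e+00,  7.46810e+00, -1.92713e+01, -3.34000e-02,
       -6.32251e+01, -1.32340e+01]), 'gripper_width': np.float64(0.0274), 'contact_force': array([-0.373 , -0.8728, -0.2266])}
r [([137, 92, 175, 148, 17055], [218.0, 155.2])]
o [([230, 170, 54, 100, 3418], [256.5, 209.2]), ([235, 294, 45, 25, 887], [256.9, 307.7])]
b [([234, 123, 46, 51, 2240], [256.3, 148.2])]
tub corner -0.065 -0.09 [310.4  90.4]
tub corner -0.065 0.09 [302.4 252.9]
tub corner 0.115 -0.09 [134.1  94.8]
tub corner 0.115 0.09 [150.4 250.5]
```

>>> arm_command(
  travel=[
    [0,0,-0.06],
    [0,0,-0.14],
    [0,0,-0.22],
    [0,0,-0.28],
    [0,0,-0.32],
    [0,0,-0.35],
    [0,0,-0.37],
    [0,0,-0.37],
  ],
  delta_rot=[
    [0,0,0],
    [0,0,0],
    [0,0,0],
    [0,0,0],
    [0,0,0],
    [0,0,0],
    [0,0,0],
    [0,0,0],
  ],
)

```text
time_s: 27.02
tcp_pos: [0.5126, -0.1259, 0.0149]
eef_rot: [179.9, 0.0, -95.9]
contact_force: [-0.2, 0.5, -0.9]
gripper_width: 0.0281
gripper_force: 25.0
```

>>> arm_command(
  travel=[
    [0,0,-0.006],
    [0,0,-0.01],
    [0,0,-0.01],
  ],
  delta_rot=[
    [0,0,0],
    [0,0,0],
    [0,0,0],
  ],
)

```text
time_s: 27.4
tcp_pos: [0.5127, -0.1259, 0.0102]
eef_rot: [180.0, 0.0, -95.9]
contact_force: [0.5, 0.1, -0.6]
gripper_width: 0.0281
gripper_force: 25.0
```

>>> arm_command(
  travel=[
    [0,0,-0.004],
    [0,0,-0.004],
  ],
  delta_rot=[
    [0,0,0],
    [0,0,0],
  ],
)

```text
time_s: 27.65
tcp_pos: [0.5129, -0.1259, 0.0085]
eef_rot: [180.0, 0.0, -95.9]
contact_force: [-1.1, 0.8, 4.3]
gripper_width: 0.028
gripper_force: 25.0
```

Touching the floor. Next I release and retreat straight up.

>>> arm_command(
  travel=[
    [0,0,0],
    [0,0,0],
    [0,0,0],
    [0,0,0],
  ],
  delta_rot=[
    [0,0,0],
    [0,0,0],
    [0,0,0],
    [0,0,0],
  ],
  grip=0.5,
)

```text
time_s: 28.15
tcp_pos: [0.5126, -0.1259, 0.008]
eef_rot: [180.0, 0.0, -95.9]
contact_force: [0.1, 0.1, -0.1]
gripper_width: 0.0438
gripper_force: 0.0
```

>>> arm_command(
  travel=[
    [0,0,0.04],
    [0,0,0.12],
    [0,0,0.22],
    [0,0,0.34],
    [0,0,0.46],
    [0,0,0.56],
    [0,0,0.56],
  ],
  delta_rot=[
    [0,0,0],
    [0,0,0],
    [0,0,0],
    [0,0,0],
    [0,0,0],
    [0,0,0],
    [0,0,0],
  ],
)

```text
time_s: 29.02
tcp_pos: [0.5146, -0.1261, 0.2926]
eef_rot: [-179.6, 0.1, -95.9]
contact_force: [-0.2, 0.5, -0.4]
gripper_width: 0.044
gripper_force: 0.0
```

```bash
python3 - <<'E'
from h import *
s,t=snap("scene","s12"); s,c=snap("wrist","w12"); print({k:np.round(s[k],4) for k in("time_s","tcp_pos","contact_force","gripper_width")})
hsv=cv2.cvtColor(c["img"],cv2.COLOR_RGB2HSV)
m=cv2.inRange(hsv,(7,150,60),(18,255,255))|cv2.inRange(hsv,(105,150,40),(125,255,255))
q=proj(c,[[.513,-.126,.031]],s)[0]; k=np.zeros_like(m); cv2.circle(k,tuple(np.int32(q)),75,255,-1)
ys,xs=np.nonzero(m&k); P=np.array([atz(c,(x,y),.031,s)[:2] for x,y in zip(xs,ys)])
print(len(P),cv2.minAreaRect((P*1000).astype(np.float32)))
a=np.deg2rad(-5.9); ux=np.array([np.cos(a),np.sin(a),0]); C=np.array([.5377,.119,0])+.003*ux
p=proj(t,[C+ux*.022+[0,0,.118]])[0]; x0,y0=np.int32(p)-14; g=t["img"][y0:y0+28,x0:x0+28].max(2)
n,l,st,ce=cv2.connectedComponentsWithStats((g<60).astype(np.uint8)); print("knob",p,[(st[i,4],ce[i]+[x0,y0]) for i in range(1,n) if st[i,4]>10])
# bystanders unchanged vs. start (scene)
d0=pickle.load(open("c0.pkl","rb"))[1]["scene"]["img"].astype(int); D=np.abs(d0-t["img"]).max(2)
k=1.5625
for nm,(u0,u1,v0,v1) in dict(hammer=(160,285,445,525),org=(468,560,362,445),neb=(525,565,215,262)).items():
    A=D[int(v0/k):int(v1/k),int(u0/k):int(u1/k)]; print(nm,(A>40).mean())
E
```

```text
{'time_s': np.float64(29.075), 'tcp_pos': array([ 0.5133, -0.1258,  0.2898]), 'contact_force': array([ 0.5412,  0.3419, -0.8572]), 'gripper_width': np.float64(0.044)}
1145 ((511.7779541015625, -133.693603515625), (121.3614501953125, 28.2690372467041), 84.0145492553711)
knob [285.41551459 173.79817585] [(np.int32(39), array([285.05128205, 173.71794872]))]
hammer 0.0
org 0.0
neb 0.0
```

The injector lies in the tub at yaw 84°, the lid stands in the rack unmoved, and the bystanders are unchanged. I'm handing the job in.

```bash
python3 -c "
from plant import close_job; print(close_job())"
```

```text
the job is handed in; nothing more can be done
None
```

I handed the job in at about 29 s of the 72 s allowed: the lid leaned back and let go, then stands upright in the blue rack, the orange injector lies flat in the red tub, and the three bystanders haven't moved. The first knob grasp closed on air because the fingertips sit about 26 mm short of the stated position, so I corrected for that from there on.

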